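# Switch on the bench scale and hold its zero bar

## Robot

A 6-joint arm with a two-finger parallel gripper is mounted at the origin on a cart in front of the work surface, level with it; the furniture and walls round the work are solid. World frame = base frame: x ahead of the robot, y to its left, z up, the work surface at z = 0. Lengths are in mm, angles in rad, forces in N, time in s.
With the tool pointing down it reaches from about 200 to 875 mm from the base axis. Payload 3.4 kg.
Tool frame: the origin (TCP) lies midway between the tips of the shut fingers; the grasp point (between the pads) lies 19 mm behind it (robot.grip_depth is the distance from the TCP to the grasp point, in mm); z points along the fingers, y is the line along which they close (so a half turn about z gives the same grasp; the last joint's range is limited). The gripper opens to 94 mm and grips with 3 to 60 N. Pads are 16 mm wide; open, the fingers measure 119 mm over their backs; the gripper's body (75 mm by 177 mm) begins 78 mm behind the grasp point.
Start: joints at [-1.465, 0.276, 1.505, -0, 1.361, -0.121], TCP at [129.291, -560.312, 205.493] pointing down, gripper open.
Joint ranges: [-2.89, 2.89], [-0.75, 2.08], [0.22, 2.7], [-1.18, 4.32], [0.11, 2.71], [-2.7, 2.7]. Speed limits (rad/s): [2.57, 2.57, 3.14, 3.14, 3.14, 3.14].

## Interface

Orientations are given as a 3x3 rotation matrix whose columns are the frame's x, y, z axes.
In Python, from workcell import status, snapshot, ticket, robot gives the robot as it stands.
- The arm moves only by the tool step_arm, never from a script. Its argument "plan" is a list of rows, each an object of numbers: "jaw": the opening, from -1 (shut) to 1 (fully open), so that 0 is half open; "tx", "ty", "tz": the shift along the tool's x, y, z in cm; "ax", "ay", "az": the turn, a rotation vector about the tool's x, y, z in degrees. A call has 1 to 20 rows; each row is the pose to reach, as a shift and turn from the pose commanded when the call began, along the tool's axes at that moment; what a row does not reach only later rows make up. A row lasts 1/10 s, in which the tool goes at most 50 mm and 8.59 degrees, less where a joint would pass 70% of its speed; a pose out of reach is approached as far as the arm can. A call with a gripper value outside its range is refused whole. The fingers move at their own pace and stop on an object; the grip force is fixed at half the most. Time passes only in rows, so rows that repeat a pose let the fingers close. It gives the time, the measured TCP pose, the force, the opening and the grip force at its end, in the units of the state.
- status.get_obs(): the state, without advancing time (a new reading comes with each control period).
- snapshot(name): name is "side" or "top"; returns a dict with "frame" (420x560x3 uint8, blue, green, red), "camera_matrix" (3x3 intrinsics, pixels), "R" (3x3) and "t" (3): a world point X has camera coordinates R X + t. Camera axes: x right, y down, z forward; pixel columns grow to the right and rows downward; lengths in mm; the calibration is good to about 2 mm. A picture is of the moment at which its call begins. There is no depth.
- ticket.close_job(): hands the job in; it is judged then, once.
The state is a dict: "clock": time; "joints": joint angles; "qd": joint speeds; "joint_torque": joint torques, N m; "eef_pos": TCP position; "eef_rot": TCP orientation; "contact_force": force on the tool from outside, world axes, zero at the start; "ft_torque": the same for the moment, N m; "opening": finger opening in mm; "grip_force": force on a finger pad.
Only numpy, scipy, OpenCV 4.12 (cv2) and the standard library are available. Lean on these libraries where they do the work, as an engineer would, in place of code of your own. Each camera call takes 0.05 s, during which the arm holds its last target. There are 200 camera calls.

## Task

Get the bench scale ready for weighing into the bowl that stands on it, pressing with the closed fingertips only: first switch it on by pushing the raised end of the rocker (the end at the front edge of the scale) fully down, then press the small round key fully home, where it stays, and then press the long bar key fully home to zero the bowl. The program finishes while the fingers still hold the bar key fully down. Do not press the square key, and do not shift or lift the bowl or anything else on the worktop.

Things in the scene. Friction and masses are not known exactly. Their poses are not given: they have to be found in the camera images.
- scale: Grey bench scale, fixed, 260 mm deep (x) by 240 mm wide (y); origin under its centre on the worktop, z up, +x from key panel to weighing plate. Panel (front, towards the robot) top 45 mm, steel plate top 55 mm above the worktop. Four black controls in a row across the panel at x = -90, y = +81, +27, -27, -81 mm, in varying order, told by shape: tilted rocker, small round, long bar, larger square.
- rocker_press (a point): Press point on top of the rocker's raised front wing (-x end in the scale's frame), 20 mm from the pivot, 65 mm above the worktop when off, 59 mm when on. Rocker 60 mm long (scale's x), 24 mm wide, V-shaped: the pressed wing lies level, the other rises at 0.28 rad to 67 mm at its tip. Tilts with the rocker. Keep the fingers off the other wing.
- rocker (a joint): Rocker angle in rad: 0 to 0.03 at the start (off, front wing raised), 0.28 when its front wing is fully down (on). It takes about 3 N at the press point and stays where it is left.
- round_key_top (a point): Centre of the top face of the small round key, 22 mm in diameter, top 59 mm above the worktop when up; moves with the key.
- round_key (a joint): Travel of the round key in m: 0 to 0.0008 up (start), 0.007 fully home. It takes about 4 N and stays where it is pushed.
- bar_key_top (a point): Centre of the top face of the long bar key, 46 mm long (along the scale's x) by 16 mm wide, top 59 mm above the worktop when up; moves with the key.
- bar_key (a joint): Travel of the bar key in m: 0 up, 0.007 fully home. A spring returns it when let go; starting it takes about 1.4 N and fully home about 5.3 N, then it is on a hard stop.
- square_key_top (a point): Centre of the top face of the square key, 32 x 32 mm, top 59 mm above the worktop; not to be pressed.
- square_key (a joint): Travel of the square key in m: 0 up, 0.007 fully home; spring-loaded like the bar key. Must stay up.
- bowl: Small speckled empty bowl, 70 mm wide, 31 mm high, loose on the scale's weighing plate; origin under its centre. Leave alone.
- jigger: Brass jigger, 44 mm wide, 91 mm high, loose, standing on the worktop to the right of the key panel; origin under its centre. Leave alone.
- cork: Wine cork lying on the worktop to the right of the scale, 23 x 45 x 23 mm, loose; origin under its centre. Leave alone.
- lemon: Lemon on the worktop to the left, in front of the sink (wall cabinets hang over the sink and the back of the worktop, 0.46 m up and from 0.60 m ahead of the robot's base: keep the arm clear of them), 55 x 75 x 55 mm, loose; origin under its centre. Leave alone.
- corkscrew: Folded corkscrew lying on the worktop at the far left, 18 x 115 x 12 mm, loose; origin under its centre. Leave alone.

How it is judged:
By the outcome, as a careful person would: the job done as asked, in the order asked, and still so for the second after the job is handed in, while the arm keeps its last pose, push and grip.
It also fails if it takes over 40 s, if anything falls off the work surface, if the arm or the gripper's body presses on something with over 40 N, if the wrist force passes 120 N, or if a joint passes its speed limit or range.

## Working session

There is one attempt and no reset: what is moved stays moved. The work goes in short steps, Python scripts to look and compute and a tool call to move; the robot and the scene stay as the last step left them, time stands still between calls to the robot, and variables do not carry over. Pictures are saved under pics/ and viewed, at most 10 in all, crops included, and the job is handed in when it is done.

Besides the shell and the picture viewer there is one more tool, called after "Call:" as name(argument=value, ...) on one line, values as JSON. step_arm: Moves the arm, as the interface text tells. Its arguments: {"type":"object","properties":{"plan":{"type":"array"}},"required":["plan"]}

```bash
mkdir -p pics; cat > h.py <<'E'
from workcell import status, snapshot, ticket, robot
import numpy as np, cv2
def ray(s,u,v,z):
    d=s["R"].T@np.linalg.inv(s["camera_matrix"])@np.array([u,v,1.]); c=-s["R"].T@s["t"]
    return c+d*(z-c[2])/d[2]
def proj(s,X):
    p=s["camera_matrix"]@(s["R"]@np.array(X,float)+s["t"]); return p[:2]/p[2]
E
python3 - <<'E'
from h import *
for n in("top","side"):
    s=snapshot(n); cv2.imwrite(f"pics/{n}0.png",s["frame"]); print(n,(-s["R"].T@s["t"]).round())
o=status.get_obs(); print(o["eef_rot"].round(3),o["opening"],o["clock"])
E
```

```text
top [ 329. -123. 1109.]
side [  -11. -1124.   862.]
[[ 0.974  0.225 -0.   ]
 [ 0.225 -0.974  0.002]
 [ 0.    -0.002 -1.   ]] 93.96769692229631 0.1
```

View pics/top0.png

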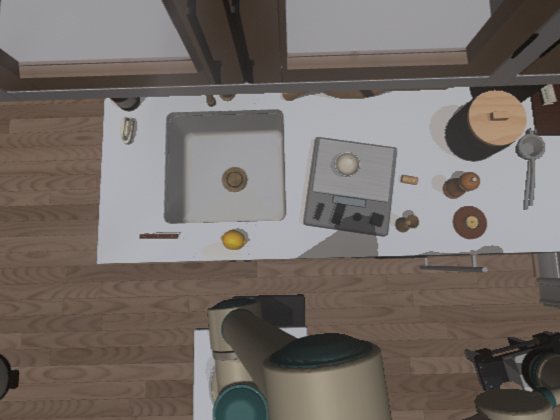

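View pics/side0.png

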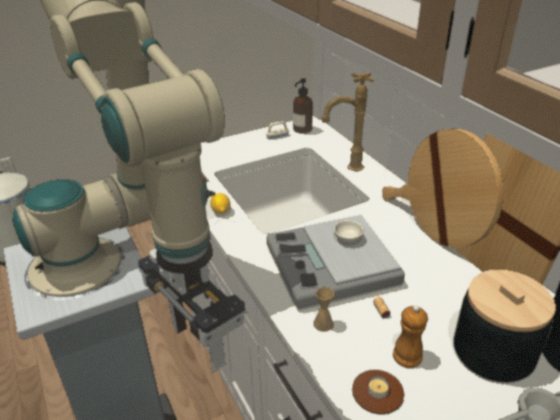

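The top view shows the scale around (350,187), with four dark controls at about (319,211), (339,213), (357,217) and (377,219). In the side view the scale is near (335,258). I'll zoom in to identify the shapes.

```bash
python3 - <<'E'
from h import *
s=snapshot("top"); f=s["frame"]
a=cv2.resize(f[185:245,295:400],None,fx=7,fy=7,interpolation=cv2.INTER_CUBIC)[:, :735]
t=snapshot("side")
cv2.imwrite("pics/t1.png",a)
b=cv2.resize(t["frame"][215:305,255:375],None,fx=6.5,fy=6.5,interpolation=cv2.INTER_CUBIC)
cv2.imwrite("pics/s1.png",b)
# scale: bluish-gray mask
g=f.max(2)
m=((g<60)).astype(np.uint8); m[:195]=0;m[240:]=0;m[:,:306]=0;m[:,396:]=0
n,l,st,c=cv2.connectedComponentsWithStats(m)
for i in range(1,n):
    if st[i,4]>15:
        pts=np.argwhere(l==i)[:,::-1].astype(np.float32)
        print(st[i],c[i].round(1),ray(s,*c[i],59).round(1),cv2.minAreaRect(pts))
E
```

```text
[332 203  14  24 177] [338.1 213.8] [ 458.2 -256.5   59. ] ((338.10003662109375, 214.20001220703125), (8.538147926330566, 22.452171325683594), 18.434947967529297)
[315 204   9  16  72] [318.7 210.9] [ 467.6 -203.    59. ] ((318.60003662109375, 211.20001220703125), (4.427188873291016, 15.81138801574707), 18.434947967529297)
[353 213   9   8  56] [356.9 216.9] [ 448.1 -307.9   59. ] ((356.7500305175781, 217.25003051757812), (7.071067810058594, 7.77817440032959), 45.0)
[369 213  14  14 138] [375.9 219.5] [ 439.4 -360.1   59. ] ((375.8823547363281, 219.47059631347656), (12.611852645874023, 11.641709327697754), 14.03624439239502)
```

View pics/t1.png

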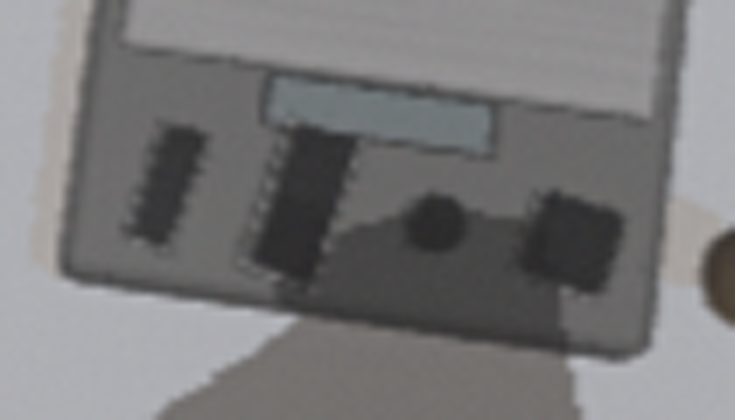

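View pics/s1.png

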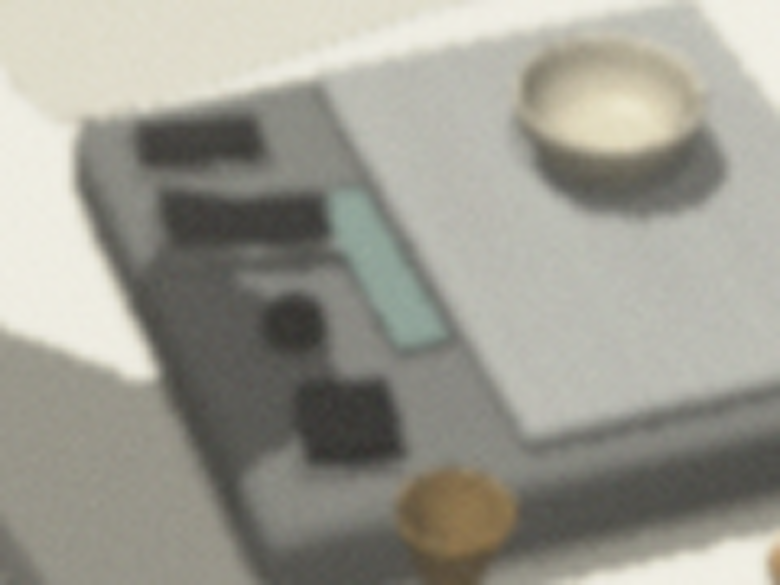

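Left to right, the controls are bar (crop 170,185), rocker (305,200), round (435,222) and square (575,240). The side crop confirms the order, and the rocker is V-shaped. The scale's yaw is about -0.18 rad and the rocker press point is about (438.4,-251.3). I'll shut the fingers, align the tool and move above the rocker's front wing.

Call:
step_arm(plan=[{"jaw": -1, "tx": 4, "ty": -2.5, "tz": 0, "az": 6}, {"jaw": -1, "tx": 8, "ty": -5, "tz": 0, "az": 12}, {"jaw": -1, "tx": 12, "ty": -7.5, "tz": 0, "az": 18}, {"jaw": -1, "tx": 16, "ty": -10, "tz": 0, "az": 23.3}, {"jaw": -1, "tx": 20, "ty": -12.5, "tz": 1, "az": 23.3}, {"jaw": -1, "tx": 24, "ty": -15, "tz": 2, "az": 23.3}, {"jaw": -1, "tx": 28, "ty": -17.5, "tz": 3, "az": 23.3}, {"jaw": -1, "tx": 32, "ty": -20, "tz": 4, "az": 23.3}, {"jaw": -1, "tx": 35, "ty": -22, "tz": 5, "az": 23.3}, {"jaw": -1, "tx": 37.05, "ty": -23.1, "tz": 6, "az": 23.3}, {"jaw": -1, "tx": 37.05, "ty": -23.1, "tz": 8, "az": 23.3}, {"jaw": -1, "tx": 37.05, "ty": -23.1, "tz": 9.5, "az": 23.3}, {"jaw": -1, "tx": 37.05, "ty": -23.1, "tz": 10.5, "az": 23.3}, {"jaw": -1, "tx": 37.05, "ty": -23.1, "tz": 10.5, "az": 23.3}, {"jaw": -1, "tx": 37.05, "ty": -23.1, "tz": 10.5, "az": 23.3}])

```text
schema error: expected keys jaw, tx, ty, tz, ax, ay, az
```

```bash
python3 - <<'E'
from h import *
o=status.get_obs(); print(o["clock"],o["eef_pos"],o["eef_rot"].round(3),o["contact_force"],o["opening"])
s=snapshot("side")
c=np.array([453.3,-281.5]);ys=np.array([.178,.984]);xs=np.array([.984,-.178])
f=s["frame"].copy()
off=np.array([255,215]);b=cv2.resize(f[215:305,255:375],None,fx=6.5,fy=6.5,interpolation=cv2.INTER_CUBIC)
def mk(p,z,col=(0,0,255)):
    q=(proj(s,[*p,z])-off+.5)*6.5; cv2.circle(b,tuple(int(x) for x in q),3,col,-1)
for a in(81,-27,-81):mk(c+a*ys,59)
mk(c+27*ys-20*xs,65);mk(o["eef_pos"][:2],o["eef_pos"][2],(0,255,0))
cv2.imwrite("pics/s2.png",b)
E
```

```text
0.2 [ 129.22555335 -559.97185607  204.95089957] [[ 0.974  0.225 -0.   ]
 [ 0.225 -0.974  0.001]
 [ 0.    -0.001 -1.   ]] [ 0.28246015  0.16540133 -0.5921362 ] 93.74099516908144
```

View pics/s2.png

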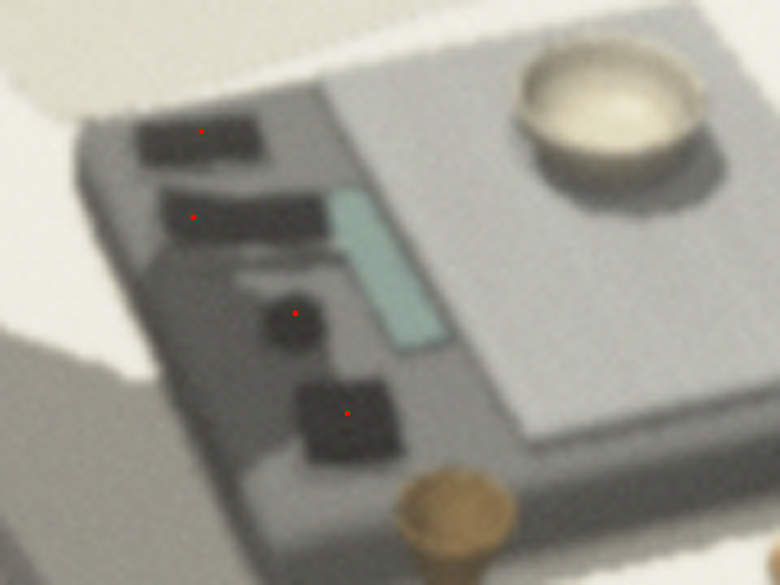

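The side-view crop shows the predicted points on the bar (200,131), rocker front wing (193,217), round key (295,313) and square (347,413), so the estimate holds. The move was refused because every row needs all the keys, so I'll resend it complete.

Call:
step_arm(plan=[{"jaw": -1, "tx": 4, "ty": -2.5, "tz": 0, "ax": 0, "ay": 0, "az": 6}, {"jaw": -1, "tx": 8, "ty": -5, "tz": 0, "ax": 0, "ay": 0, "az": 12}, {"jaw": -1, "tx": 12, "ty": -7.5, "tz": 0, "ax": 0, "ay": 0, "az": 18}, {"jaw": -1, "tx": 16, "ty": -10, "tz": 0, "ax": 0, "ay": 0, "az": 23.3}, {"jaw": -1, "tx": 20, "ty": -12.5, "tz": 1, "ax": 0, "ay": 0, "az": 23.3}, {"jaw": -1, "tx": 24, "ty": -15, "tz": 2, "ax": 0, "ay": 0, "az": 23.3}, {"jaw": -1, "tx": 28, "ty": -17.5, "tz": 3, "ax": 0, "ay": 0, "az": 23.3}, {"jaw": -1, "tx": 32, "ty": -20, "tz": 4, "ax": 0, "ay": 0, "az": 23.3}, {"jaw": -1, "tx": 35, "ty": -22, "tz": 5, "ax": 0, "ay": 0, "az": 23.3}, {"jaw": -1, "tx": 37.05, "ty": -23.1, "tz": 6, "ax": 0, "ay": 0, "az": 23.3}, {"jaw": -1, "tx": 37.05, "ty": -23.1, "tz": 8, "ax": 0, "ay": 0, "az": 23.3}, {"jaw": -1, "tx": 37.05, "ty": -23.1, "tz": 9.5, "ax": 0, "ay": 0, "az": 23.3}, {"jaw": -1, "tx": 37.05, "ty": -23.1, "tz": 10.5, "ax": 0, "ay": 0, "az": 23.3}, {"jaw": -1, "tx": 37.05, "ty": -23.1, "tz": 10.5, "ax": 0, "ay": 0, "az": 23.3}, {"jaw": -1, "tx": 37.05, "ty": -23.1, "tz": 10.5, "ax": 0, "ay": 0, "az": 23.3}])

```text
clock: 1.75
eef_pos: [438.5, -252.3, 100.7]
eef_rot: [[0.984, -0.179, 0.0], [-0.179, -0.984, -0.0], [0.0, 0.0, -1.0]]
contact_force: [0.4, -0.6, 0.1]
opening: 0.8
grip_force: 0.0
```

```bash
python3 - <<'E'
from h import *
o=status.get_obs(); print(o["clock"],o["eef_pos"],o["eef_rot"].round(3),o["contact_force"],o["opening"])
c=np.array([453.3,-281.5]);ys=np.array([.178,.984]);xs=np.array([.984,-.178])
for p in (c+27*ys-20*xs,c-27*ys,c+81*ys):
    print(p.round(1),(o["eef_rot"].T@(np.array([*p,65])-o["eef_pos"])).round(1))
s=snapshot("side")
b=cv2.resize(s["frame"][185:305,235:375],None,fx=5,fy=5,interpolation=cv2.INTER_CUBIC)
q=(proj(s,o["eef_pos"])-[235,185]+.5)*5; cv2.circle(b,tuple(int(x) for x in q),3,(0,255,0),-1); cv2.imwrite("pics/s3.png",b)
E
```

```text
1.75 [ 438.48272656 -252.27955436  100.7381214 ] [[ 0.984 -0.179  0.   ]
 [-0.179 -0.984 -0.   ]
 [ 0.     0.    -1.   ]] [ 0.37097773 -0.5507504   0.13458219] 0.7806049961944296
[ 438.4 -251.4] [-0.2 -0.9 35.7]
[ 448.5 -308.1] [19.8 53.1 35.8]
[ 467.7 -201.8] [ 19.7 -54.9  35.7]
```

View pics/s3.png

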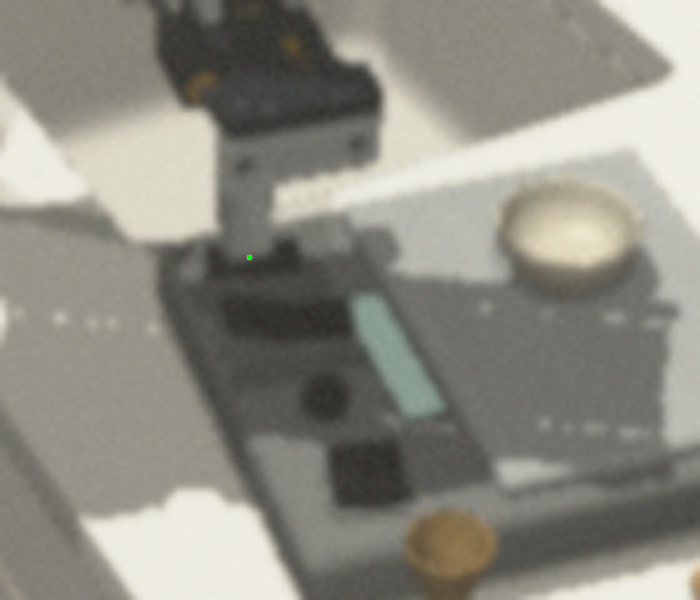

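The fingertips, near (248,258), sit where the calibration predicts. I'll press the rocker slowly.

Call:
step_arm(plan=[{"jaw": -1, "tx": -0.1, "ty": -0.1, "tz": 1.5, "ax": 0, "ay": 0, "az": 0}, {"jaw": -1, "tx": -0.1, "ty": -0.1, "tz": 2.8, "ax": 0, "ay": 0, "az": 0}, {"jaw": -1, "tx": -0.1, "ty": -0.1, "tz": 3.2, "ax": 0, "ay": 0, "az": 0}, {"jaw": -1, "tx": -0.1, "ty": -0.1, "tz": 3.4, "ax": 0, "ay": 0, "az": 0}, {"jaw": -1, "tx": -0.1, "ty": -0.1, "tz": 3.6, "ax": 0, "ay": 0, "az": 0}, {"jaw": -1, "tx": -0.1, "ty": -0.1, "tz": 3.75, "ax": 0, "ay": 0, "az": 0}, {"jaw": -1, "tx": -0.1, "ty": -0.1, "tz": 3.9, "ax": 0, "ay": 0, "az": 0}, {"jaw": -1, "tx": -0.1, "ty": -0.1, "tz": 4.0, "ax": 0, "ay": 0, "az": 0}, {"jaw": -1, "tx": -0.1, "ty": -0.1, "tz": 4.1, "ax": 0, "ay": 0, "az": 0}, {"jaw": -1, "tx": -0.1, "ty": -0.1, "tz": 4.1, "ax": 0, "ay": 0, "az": 0}, {"jaw": -1, "tx": -0.1, "ty": -0.1, "tz": 4.1, "ax": 0, "ay": 0, "az": 0}])

```text
clock: 2.9
eef_pos: [438.0, -250.9, 59.4]
eef_rot: [[0.984, -0.179, 0.001], [-0.179, -0.984, -0.0], [0.001, 0.0, -1.0]]
contact_force: [-0.1, -0.4, 1.4]
opening: 0.5
grip_force: 0.3
```

Call:
step_arm(plan=[{"jaw": -1, "tx": 0, "ty": 0, "tz": 0.1, "ax": 0, "ay": 0, "az": 0}, {"jaw": -1, "tx": 0, "ty": 0, "tz": 0.2, "ax": 0, "ay": 0, "az": 0}, {"jaw": -1, "tx": 0, "ty": 0, "tz": 0.3, "ax": 0, "ay": 0, "az": 0}, {"jaw": -1, "tx": 0, "ty": 0, "tz": 0.3, "ax": 0, "ay": 0, "az": 0}, {"jaw": -1, "tx": 0, "ty": 0, "tz": 0.3, "ax": 0, "ay": 0, "az": 0}])

```text
clock: 3.4
eef_pos: [438.0, -251.0, 58.9]
eef_rot: [[0.984, -0.179, 0.002], [-0.179, -0.984, -0.001], [0.002, 0.001, -1.0]]
contact_force: [-4.8, 3.6, 18.3]
opening: 0.8
grip_force: 9.1
```

The rocker reached its hard stop at z=58.9 with 18 N. I'll lift and move over the round key.

Call:
step_arm(plan=[{"jaw": -1, "tx": 0, "ty": 0, "tz": -1, "ax": 0, "ay": 0, "az": 0}, {"jaw": -1, "tx": 0, "ty": 0, "tz": -3, "ax": 0, "ay": 0, "az": 0}, {"jaw": -1, "tx": 0, "ty": 0, "tz": -4, "ax": 0, "ay": 0, "az": 0}, {"jaw": -1, "tx": 1, "ty": 2.5, "tz": -4, "ax": 0, "ay": 0, "az": 0}, {"jaw": -1, "tx": 2, "ty": 5, "tz": -4, "ax": 0, "ay": 0, "az": 0}, {"jaw": -1, "tx": 2, "ty": 5.4, "tz": -4, "ax": 0, "ay": 0, "az": 0}, {"jaw": -1, "tx": 2, "ty": 5.4, "tz": -3, "ax": 0, "ay": 0, "az": 0}, {"jaw": -1, "tx": 2, "ty": 5.4, "tz": -2, "ax": 0, "ay": 0, "az": 0}, {"jaw": -1, "tx": 2, "ty": 5.4, "tz": -2, "ax": 0, "ay": 0, "az": 0}, {"jaw": -1, "tx": 2, "ty": 5.4, "tz": -2, "ax": 0, "ay": 0, "az": 0}])

```text
clock: 4.4
eef_pos: [447.0, -306.2, 75.7]
eef_rot: [[0.984, -0.178, -0.001], [-0.178, -0.984, 0.001], [-0.002, -0.001, -1.0]]
contact_force: [0.0, -0.1, -0.7]
opening: 0.2
grip_force: 0.0
```

```bash
python3 - <<'E'
from h import *
o=status.get_obs(); print(o["clock"],o["eef_pos"],o["contact_force"])
s=snapshot("side")
b=cv2.resize(s["frame"][185:305,235:375],None,fx=5,fy=5,interpolation=cv2.INTER_CUBIC)
q=(proj(s,o["eef_pos"])-[235,185]+.5)*5; cv2.circle(b,tuple(int(x) for x in q),3,(0,255,0),-1); cv2.imwrite("pics/s4.png",b)
E
```

```text
4.4 [ 446.96980075 -306.16931472   75.71346522] [ 0.00820576 -0.11331701 -0.70204893]
```

View pics/s4.png

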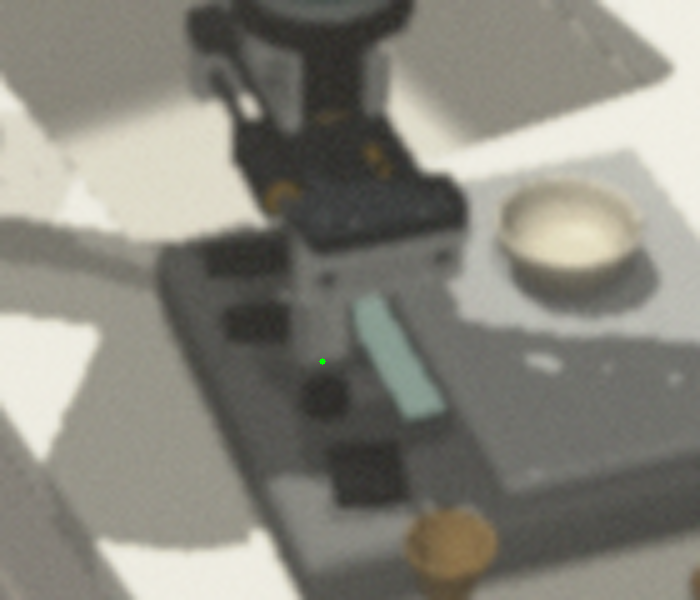

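The fingertips are at (322,360), just above the round key at (325,393), and the front wing at (250,323) is down. I'll press the round key with a small offset correction.

Call:
step_arm(plan=[{"jaw": -1, "tx": 0.15, "ty": 0.15, "tz": 0.8, "ax": 0, "ay": 0, "az": 0}, {"jaw": -1, "tx": 0.15, "ty": 0.15, "tz": 1.4, "ax": 0, "ay": 0, "az": 0}, {"jaw": -1, "tx": 0.15, "ty": 0.15, "tz": 1.7, "ax": 0, "ay": 0, "az": 0}, {"jaw": -1, "tx": 0.15, "ty": 0.15, "tz": 1.9, "ax": 0, "ay": 0, "az": 0}, {"jaw": -1, "tx": 0.15, "ty": 0.15, "tz": 2.1, "ax": 0, "ay": 0, "az": 0}, {"jaw": -1, "tx": 0.15, "ty": 0.15, "tz": 2.3, "ax": 0, "ay": 0, "az": 0}, {"jaw": -1, "tx": 0.15, "ty": 0.15, "tz": 2.5, "ax": 0, "ay": 0, "az": 0}, {"jaw": -1, "tx": 0.15, "ty": 0.15, "tz": 2.6, "ax": 0, "ay": 0, "az": 0}, {"jaw": -1, "tx": 0.15, "ty": 0.15, "tz": 2.7, "ax": 0, "ay": 0, "az": 0}, {"jaw": -1, "tx": 0.15, "ty": 0.15, "tz": 2.7, "ax": 0, "ay": 0, "az": 0}, {"jaw": -1, "tx": 0.15, "ty": 0.15, "tz": 2.7, "ax": 0, "ay": 0, "az": 0}])

```text
clock: 5.55
eef_pos: [448.6, -308.9, 52.0]
eef_rot: [[0.984, -0.179, 0.0], [-0.179, -0.984, -0.0], [0.0, 0.0, -1.0]]
contact_force: [-4.6, 5.1, 20.1]
opening: 0.8
grip_force: 10.0
```

The round key is home: z=52.0, 20 N against the stop. Next I'll lift over the rocker and move to the bar key.

Call:
step_arm(plan=[{"jaw": -1, "tx": 0, "ty": 0, "tz": -1, "ax": 0, "ay": 0, "az": 0}, {"jaw": -1, "tx": 0, "ty": 0, "tz": -3, "ax": 0, "ay": 0, "az": 0}, {"jaw": -1, "tx": 0, "ty": 0, "tz": -5, "ax": 0, "ay": 0, "az": 0}, {"jaw": -1, "tx": 0, "ty": 0, "tz": -5.5, "ax": 0, "ay": 0, "az": 0}, {"jaw": -1, "tx": 0, "ty": -3, "tz": -5.5, "ax": 0, "ay": 0, "az": 0}, {"jaw": -1, "tx": 0, "ty": -6, "tz": -5.5, "ax": 0, "ay": 0, "az": 0}, {"jaw": -1, "tx": 0, "ty": -9, "tz": -5.5, "ax": 0, "ay": 0, "az": 0}, {"jaw": -1, "tx": 0, "ty": -10.9, "tz": -5.5, "ax": 0, "ay": 0, "az": 0}, {"jaw": -1, "tx": 0, "ty": -10.9, "tz": -5, "ax": 0, "ay": 0, "az": 0}, {"jaw": -1, "tx": 0, "ty": -10.9, "tz": -4, "ax": 0, "ay": 0, "az": 0}, {"jaw": -1, "tx": 0, "ty": -10.9, "tz": -3, "ax": 0, "ay": 0, "az": 0}, {"jaw": -1, "tx": 0, "ty": -10.9, "tz": -3, "ax": 0, "ay": 0, "az": 0}, {"jaw": -1, "tx": 0, "ty": -10.9, "tz": -3, "ax": 0, "ay": 0, "az": 0}])

```text
clock: 6.85
eef_pos: [467.8, -202.6, 78.7]
eef_rot: [[0.984, -0.18, -0.001], [-0.18, -0.984, 0.0], [-0.001, -0.0, -1.0]]
contact_force: [1.1, -0.2, 0.7]
opening: 0.5
grip_force: 0.0
```

```bash
python3 - <<'E'
from h import *
o=status.get_obs(); print(o["clock"],o["eef_pos"],o["contact_force"])
s=snapshot("side")
b=cv2.resize(s["frame"][185:305,235:375],None,fx=5,fy=5,interpolation=cv2.INTER_CUBIC)
q=(proj(s,o["eef_pos"])-[235,185]+.5)*5; cv2.circle(b,tuple(int(x) for x in q),3,(0,255,0),-1); cv2.imwrite("pics/s5.png",b)
E
```

```text
6.85 [ 467.84433032 -202.61140233   78.66016302] [ 1.10075693 -0.20549709  0.73401432]
```

View pics/s5.png

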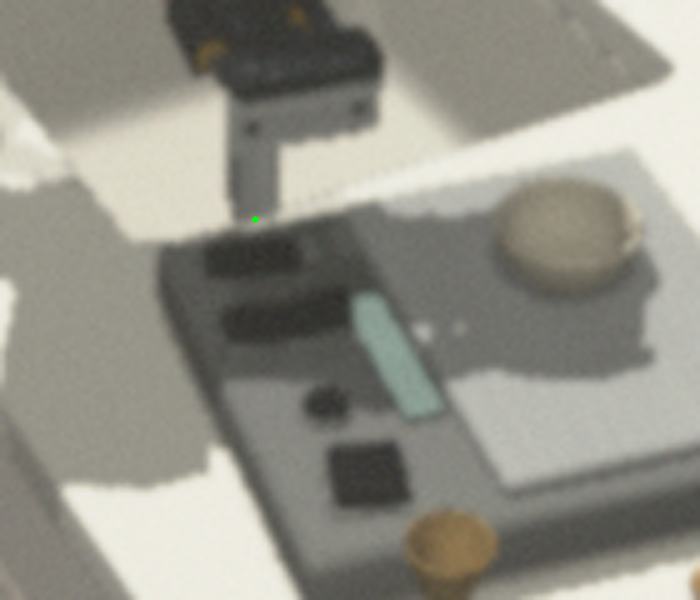

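The rocker is tipped with its rear wing up (340,300), the round key stays sunk (327,403), and the fingertips are over the bar at (255,219). I'll press the bar and hold it.

Call:
step_arm(plan=[{"jaw": -1, "tx": 0, "ty": 0, "tz": 1.0, "ax": 0, "ay": 0, "az": 0}, {"jaw": -1, "tx": 0, "ty": 0, "tz": 1.6, "ax": 0, "ay": 0, "az": 0}, {"jaw": -1, "tx": 0, "ty": 0, "tz": 1.9, "ax": 0, "ay": 0, "az": 0}, {"jaw": -1, "tx": 0, "ty": 0, "tz": 2.1, "ax": 0, "ay": 0, "az": 0}, {"jaw": -1, "tx": 0, "ty": 0, "tz": 2.3, "ax": 0, "ay": 0, "az": 0}, {"jaw": -1, "tx": 0, "ty": 0, "tz": 2.5, "ax": 0, "ay": 0, "az": 0}, {"jaw": -1, "tx": 0, "ty": 0, "tz": 2.7, "ax": 0, "ay": 0, "az": 0}, {"jaw": -1, "tx": 0, "ty": 0, "tz": 2.85, "ax": 0, "ay": 0, "az": 0}, {"jaw": -1, "tx": 0, "ty": 0, "tz": 2.95, "ax": 0, "ay": 0, "az": 0}, {"jaw": -1, "tx": 0, "ty": 0, "tz": 2.95, "ax": 0, "ay": 0, "az": 0}, {"jaw": -1, "tx": 0, "ty": 0, "tz": 2.95, "ax": 0, "ay": 0, "az": 0}, {"jaw": -1, "tx": 0, "ty": 0, "tz": 2.95, "ax": 0, "ay": 0, "az": 0}])

```text
clock: 8.1
eef_pos: [467.9, -201.8, 52.0]
eef_rot: [[0.984, -0.179, -0.0], [-0.179, -0.984, -0.0], [0.0, 0.0, -1.0]]
contact_force: [-5.1, 1.7, 17.7]
opening: 0.5
grip_force: 8.8
```

The bar key is on its hard stop: z=52.0, 17.7 N. Handing in while it is held.

```bash
python3 -c "
from workcell import ticket
print(ticket.close_job())"
```

```text
the job is handed in; nothing more can be done
None
```

I switched the rocker on, pressed the round key home and handed the job in with the fingers holding the bar key on its stop; I never went near the square key, bowl or other items, and the judge returned no verdict.

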